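# Lay the plywood rabbit down against the stop

## Robot

A 6-joint arm with a two-finger parallel gripper is mounted at the origin on the work surface. World frame = base frame: x ahead of the robot, y to its left, z up, the work surface at z = 0. Lengths are in m, angles in rad, forces in N, time in s.
With the tool pointing down it reaches from about 0.325 to 1 m from the base axis. Payload 5.1 kg.
Tool frame: the origin (TCP) lies midway between the tips of the shut fingers; the grasp point (between the pads) lies 19 mm behind it; z points along the fingers, y is the line along which they close (so a half turn about z gives the same grasp; the last joint's range is limited). The gripper opens to 85 mm and grips with 20 to 120 N. Pads are 22 mm wide; open, the fingers measure 114 mm over their backs; the gripper's body (76 mm by 85 mm) begins 54 mm behind the grasp point. The pads swing forward as they close: fully open they stand 13 mm farther back than shut.
Start: joints at [-1.245, 0.124, 1.65, -0, 1.367, -0.083], TCP at [0.258, -0.596, 0.231] pointing down, gripper open.
Joint ranges: [-2.61, 2.61], [-1.02, 2.33], [0.03, 2.71], [-1.35, 4.49], [0.32, 2.68], [-2.91, 2.91]. Speed limits (rad/s): [2.57, 2.57, 3.14, 3.14, 3.14, 3.14].

## Interface

Orientations are given as a rotation vector (axis times angle).
In Python, from rig import bot gives the robot as it stands.
- The arm moves only by the shell command python3 -m pendant 'ROWS' [OPENING] [FORCE]. ROWS is JSON, a list of rows, each an object with "dp": the shift along the tool's x, y, z in units of 0.1 m (1.0 is 0.1 m), a list of three; "roll": the turn about the tool's z in units of 45 degrees (1.0 is 45 degrees). In form: [{"dp": [x, y, z], "roll": roll}, ...]. A call has 1 to 10 rows; each row is the pose to reach, as a shift and turn from the pose commanded when the call began, along the tool's axes at that moment; what a row does not reach only later rows make up. A row lasts 1/10 s, in which the tool goes at most 50 mm and 8.59 degrees, less where a joint would pass 70% of its speed; a pose out of reach is approached as far as the arm can. A call with a number of a shift or a turn outside -1 to 1 is refused whole. A call with a gripper value outside its range is refused whole. OPENING is the closure, from -1 (fully open) to 1 (shut), set as the call begins (- or left out, the last holds). The fingers move at their own pace and stop on an object; FORCE is the grip in N (left out, the last holds). Time passes only in rows, so rows that repeat a pose let the fingers close. It gives the time, the measured TCP pose, the force, the opening and the grip force at its end, in the units of the state.
- bot.sense(): the state, without advancing time (a new reading comes with each control period).
- bot.snapshot(name): name is "scene" or "top" or "wrist"; returns the picture (400x640x3 uint8, red, green, blue); there is no depth.
- bot.get_calibration(name): a dict with "K" (3x3 intrinsics, pixels), "R" (3x3) and "t" (3): a world point X has camera coordinates R X + t; the wrist camera has in their place "tool_from_camera" (4x4, takes a point from camera to tool coordinates, whose origin is the TCP and whose axes are the flange's). Camera axes: x right, y down, z forward; pixel columns grow to the right and rows downward; lengths in m; the calibration is good to about 2 mm. A picture is of the moment at which its call begins: read the wrist's pose just before it. get_calibration takes no time and is no camera call.
- bot.sign_off(): hands the job in; it is judged then, once.
Trained networks look in the newest picture that a camera, given by its name, has taken for a name from the list of things; names that differ only in an ending like _2 or _b are one class to them, and where a whole thing is asked for, a point or a joint stands for the part that bears it (a point fixed in the world has none). Each returns a list of dicts, best first, with "confidence" (0 to 1); they miss things now and then, are a little off and sometimes report something else, mostly with a low value. They report only what shows in the picture. A call takes as long as a camera call. They do not tell look-alikes from the thing itself.
- bot.spot_in(camera, label): "xy" ([column, row] in pixels, amid what is visible of it).
- bot.pinpoint(camera, label): "xy" ([column, row] in pixels: a listed point, or the origin of a listed thing).
The state is a dict: "t": time; "joint_positions": joint angles; "joint_vel": joint speeds; "effort": joint torques, N m; "position": TCP position; "tool_rot": TCP orientation; "contact_force": force on the tool from outside, world axes, zero at the start; "torque": the same for the moment, N m; "opening": opening from 0.0 (shut) to 1.0 (fully open); "finger_force": force on a finger pad.
Only numpy, scipy, OpenCV 4.12 (cv2) and the standard library are available. Lean on these libraries where they do the work, as an engineer would, in place of code of your own. Each camera call takes 0.05 s, during which the arm holds its last target. There are 200 camera calls.

## Task

The long-eared plywood rabbit has to be laid down for sanding: push it over onto its back, away from the robot, so that it lies flat on the wooden board with its face up, then slide it along the board until the tips of both ears butt against the stop strip along the board's far edge. Do it all by pushing, never picking the rabbit up off the board, and leave the plywood cat standing and the tub, the jar of brushes and the paint can where they are.

Things in the scene. Friction and masses are not known exactly. Their poses are not given: they have to be found in the camera images.
- rabbit: Loose bare plywood cut-out, 24 mm thick, 175 mm tall, about 200 g; flat-bottomed base 100 mm wide, round head centred 108 mm up, two long ears. Origin: centre of the base's underside; x runs from face to back, z from base to ears. Starts upright on the board, face (-x) towards the robot, turned up to 0.5 rad. Pushed on the head it tips over its base's back edge; past 10 degrees it falls.
- ear_left (a point): Centre of the end face of the rabbit's ear on its +y side, 17 mm off its middle, 175 mm from the underside of its base. Each ear is straight and 18 mm wide. When the rabbit lies on its back, its z points along the board to the ear tips.
- ear_right (a point): The same for the ear on its -y side.
- cat: Loose bare plywood cut-out cat, to stay standing: 24 mm thick, 100 mm wide, 135 mm tall, round head with two short pointed ears, upright tail. Stands on the same board beside the rabbit, centres about 160 to 240 mm apart; which is on the left varies. Origin: centre of the underside of its base; axes as the rabbit's, face (-x) towards the robot, turned up to 0.5 rad.
- board: Fixed wooden board (bench hook) on the table, 320 mm (its x) by 460 mm (its y), 12 mm thick, with a fixed stop strip 22 mm wide standing 18 mm above the board along the far (+x) side, over its whole width. Origin: centre of its underside; z up. It is turned up to 0.25 rad. The figures stand on the near part of it.
- stop (a point): Point in the middle of the near face of the stop strip (the face that the ears must meet), 12 mm above the board's top. Axes as the board's: x is square to that face and points away from the rabbit, y runs along the strip.
- tub: Loose closed blue filler tub, 108 x 138 mm, 88 mm tall, standing on the table to the right of the board. Origin: centre of its underside.
- brushes: Loose greenish jar, 72 mm across and 85 mm tall, with paint brushes sticking up to 200 mm, on the table to the left of the board. Origin: centre of its underside.
- paint: Loose closed paint can, 100 mm across, 120 mm tall, on the table to the left of the board, nearer the robot than the jar. Origin: centre of its underside.
Things that resemble listed ones, but are neither listed nor needed, are in the scene too. Leave any black look-alike of the cat alone. Leave any orange look-alike of the rabbit alone.

How it is judged:
On the way, in this order (a step that is already met when the one before it is completed fails the run):
1. the rabbit lies flat on its back on the board (angle between rabbit's own z axis and vertical between 1.47 and 1.67 rad and angle between rabbit's own x axis and vertical above 3 rad and z of rabbit in the frame of board below 0.03 m), for 0.2 s.
2. both ear tips are against the stop strip (all of step 1 and x of ear_left in the frame of stop between -0.006 and 0.006 m and x of ear_right in the frame of stop between -0.006 and 0.006 m and y of ear_left in the frame of stop below 0.23 m and y of ear_right in the frame of stop above -0.23 m), for 0.2 s.
At the end, for the whole second after the job is handed in: The rabbit lies flat on its back (within 0.1 rad), face up, on the board, at rest, both ear tips within 6 mm of the near face of the stop strip; the cat stands within 20 mm and the tub, jar and can within 30 mm of where they were (all of step 2 and linear speed of rabbit below 0.01 m/s and angular speed of rabbit below 0.1 rad/s and not (distance of cat from where it was at the start of the episode above 0.02 m or angle between cat's own z axis and vertical above 0.3 rad or distance of any of tub, brushes, paint from where it was at the start of the episode above 0.03 m)); the robot touches nothing.
It fails at once if the rabbit is lifted: the middle of its base rises more than 40 mm above the board's top (z of rabbit in the frame of board above 0.052 m).
It fails at once if the rabbit's ears are carried more than 25 mm higher than when it stands (z of ear_left in the frame of board above 0.212 m).
It fails at once if the cat is shifted more than 20 mm or tipped (distance of cat from where it was at the start of the episode above 0.02 m or angle between cat's own z axis and vertical above 0.3 rad).
It fails at once if the tub, the jar of brushes or the paint can is shifted more than 30 mm (distance of any of tub, brushes, paint from where it was at the start of the episode above 0.03 m).
It also fails if it takes over 42 s, if anything falls off the work surface, if the arm or the gripper's body presses on something with over 40 N, if the wrist force passes 120 N, or if a joint passes its speed limit or range.

## Working session

There is one attempt and no reset: what is moved stays moved. The work goes in short steps, Python scripts to look and compute and a shell command to move; the robot and the scene stay as the last step left them, time stands still between calls to the robot, and variables do not carry over. Pictures are saved under pics/ and viewed, at most 10 in all, crops included, and the job is handed in when it is done.

```bash
mkdir -p pics; python3 - <<'E'
from rig import bot
import cv2,numpy as np
a=bot.snapshot("scene");b=bot.snapshot("top")
cv2.imwrite("pics/a.png",cv2.cvtColor(np.vstack([a,b])[:, :],cv2.COLOR_RGB2BGR)[:, :] if 0 else cv2.cvtColor(a,cv2.COLOR_RGB2BGR))
cv2.imwrite("pics/b.png",cv2.cvtColor(b,cv2.COLOR_RGB2BGR))
for c in("scene","top"):
  k=bot.get_calibration(c);print(c,k)
  for l in("rabbit","ear_left","ear_right","cat","board","stop","tub","brushes","paint"):
    print(l,[(np.round(d["xy"]).tolist(),round(d["confidence"],2)) for d in bot.pinpoint(c,l)])
s=bot.sense();print(s["t"],s["position"],s["tool_rot"])
E
```

```text
scene {'K': array([[468.1139036 ,   0.        , 321.40695884],
       [  0.        , 468.1139036 , 204.07711237],
       [  0.        ,   0.        ,   1.        ]]), 'R': array([[-0.27167761,  0.96231361, -0.01199101],
       [ 0.7976159 ,  0.21817372, -0.56232473],
       [-0.53851662, -0.16233526, -0.82682956]]), 't': array([ 0.14302608, -0.36062121,  1.73242736])}
rabbit [([351.0, 182.0], 0.82), ([330.0, 214.0], 0.76)]
ear_left [([336.0, 179.0], 0.71), ([361.0, 152.0], 0.7)]
ear_right [([357.0, 143.0], 0.89), ([325.0, 180.0], 0.87)]
cat [([260.0, 158.0], 0.69), ([262.0, 213.0], 0.56)]
board [([289.0, 248.0], 0.8)]
stop [([285.0, 285.0], 0.82)]
tub [([177.0, 200.0], 0.73)]
brushes [([459.0, 298.0], 0.83)]
paint [([468.0, 236.0], 0.62)]
top {'K': array([[495.1972607 ,   0.        , 316.76209056],
       [  0.        , 495.1972607 , 193.82693075],
       [  0.        ,   0.        ,   1.        ]]), 'R': array([[-0.00765777, -0.99978356, -0.01934384],
       [-0.99248676,  0.0099613 , -0.1219459 ],
       [ 0.12211219,  0.01826468, -0.99234823]]), 't': array([0.02145489, 0.56984997, 1.73498659])}
rabbit [([315.0, 214.0], 0.61), ([303.0, 260.0], 0.53), ([446.0, 196.0], 0.26)]
ear_left [([303.0, 250.0], 0.71), ([310.0, 210.0], 0.66), ([320.0, 211.0], 0.17)]
ear_right [([321.0, 211.0], 0.85), ([303.0, 260.0], 0.61)]
cat [([400.0, 265.0], 0.91)]
board [([341.0, 178.0], 0.69)]
stop [([338.0, 144.0], 0.76)]
tub [([449.0, 194.0], 0.88), ([199.0, 226.0], 0.3)]
brushes [([201.0, 173.0], 0.61)]
paint [([199.0, 225.0], 0.95)]
1.0 [ 0.2583454  -0.59642952  0.23133771] [-3.07618438e+00 -6.37706673e-01  4.15143384e-05]
```

View pics/a.png

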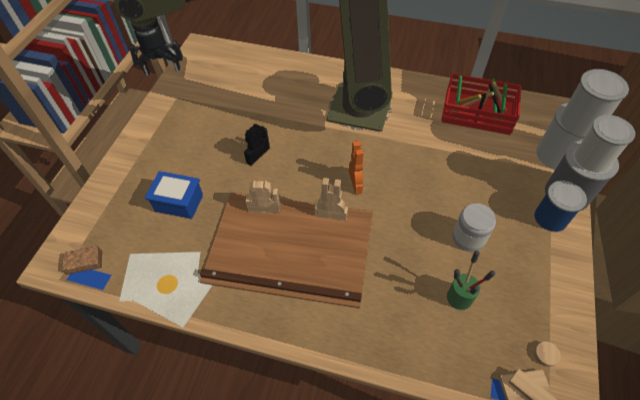

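View pics/b.png

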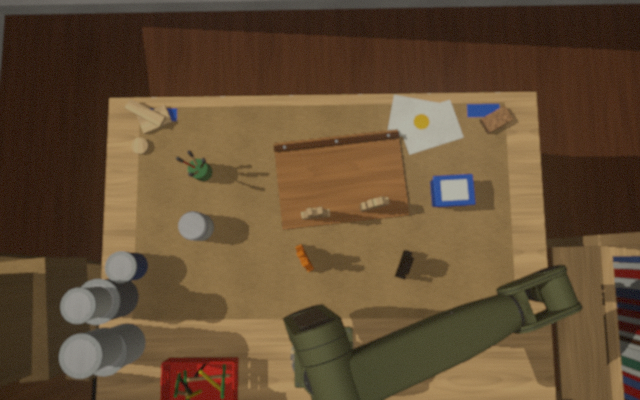

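```bash
cat > h.py <<'E'
import numpy as np,cv2
from rig import bot
def P(c):
    k=bot.get_calibration(c); return k["K"]@np.c_[k["R"],k["t"]]
def tri(a,b):
    X=cv2.triangulatePoints(P("scene"),P("top"),np.array(a,float),np.array(b,float)).ravel();return X[:3]/X[3]
def onz(c,p,z):
    k=bot.get_calibration(c);d=k["R"].T@np.linalg.solve(k["K"],[p[0],p[1],1.]);o=-k["R"].T@k["t"]
    return o+d*(z-o[2])/d[2]
E
python3 - <<'E'
from h import *
a=cv2.imread("pics/a.png")[130:310,190:390];b=cv2.imread("pics/b.png")[120:285,265:425]
A=cv2.resize(a,None,fx=2,fy=2,interpolation=3) 
B=cv2.resize(b,(400,412),interpolation=cv2.INTER_CUBIC)
A=cv2.resize(a,(400,360),interpolation=3)
v=np.zeros((412,800,3),np.uint8);v[:360,:400]=A;v[:412,400:]=B
cv2.imwrite("pics/c.png",v)
for n,p,q in(("earL",(336,179),(320,211)),("earR",(325,180),(321,211)),("stop",(285,285),(338,144)),("board",(289,248),(341,178)),("tub",(177,200),(449,194)),("brush",(459,298),(201,173)),("paint",(468,236),(199,225)),("orange",(357,143),(303,255))):print(n,tri(p,q).round(3))
print(onz("scene",(330,214),.012),onz("top",(315,214),.012),onz("scene",(262,213),.012))
E
```

```text
earL [0.492 0.018 0.189]
earR [0.495 0.002 0.182]
stop [ 0.756 -0.054  0.   ]
board [ 0.633 -0.072 -0.007]
tub [ 0.569 -0.463  0.009]
brush [ 0.657  0.441 -0.006]
paint [0.464 0.439 0.017]
orange [0.353 0.06  0.2  ]
[0.4940849  0.01873519 0.012     ] [0.49968028 0.02375147 0.012     ] [ 0.54646533 -0.1865449   0.012     ]
```

View pics/c.png

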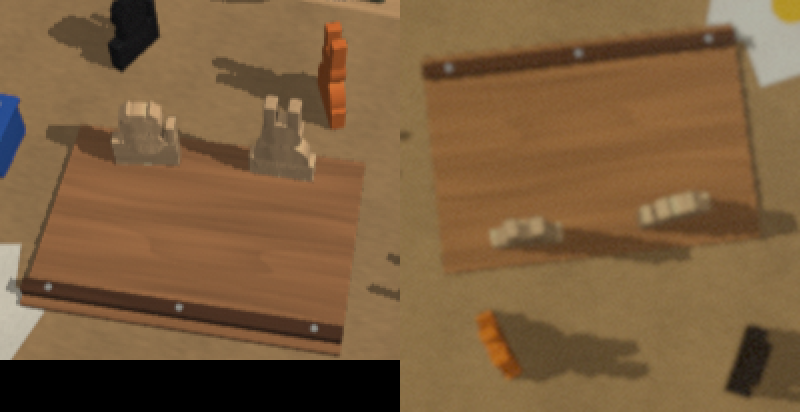

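```bash
python3 - <<'E'
from h import *
from scipy.spatial.transform import Rotation as R
s=bot.sense();M=R.from_rotvec(s["tool_rot"]).as_matrix();print("tool",M.round(3))
print(bot.get_calibration("wrist")["tool_from_camera"].round(3))
def yaw(c,p,q,z):
    a,b=onz(c,p,z),onz(c,q,z);d=b-a;print(a.round(3),b.round(3),"yaw",np.arctan2(-d[0],d[1]).round(3) if d[1]>0 else np.arctan2(d[0],-d[1]).round(3))
S=lambda u,v:(190+u/2,130+v/2);T=lambda u,v:(265+(u-400)/2.5,120+v/2.5)
print("strip");yaw("top",T(425,78),T(735,42),.03);yaw("scene",S(25,281),S(342,325),.03)
print("rab");yaw("scene",S(250,174),S(314,181),.012)
print("cat");yaw("scene",S(112,162),S(178,166),.012)
print("orange base");yaw("scene",S(330,128),S(347,126),0)
print("boardnear");yaw("top",T(448,272),T(758,236),.012)
E
```

```text
tool [[ 0.918  0.398 -0.   ]
 [ 0.398 -0.918 -0.   ]
 [-0.    -0.    -1.   ]]
[[-0.001 -0.964 -0.267  0.069]
 [ 1.    -0.001 -0.    -0.   ]
 [-0.    -0.267  0.964 -0.143]
 [ 0.     0.     0.     1.   ]]
strip
[0.728 0.167 0.03 ] [ 0.776 -0.283  0.03 ] yaw 0.106
[ 0.786 -0.277  0.03 ] [0.731 0.171 0.03 ] yaw 0.121
rab
[ 0.517 -0.023  0.012] [0.503 0.075 0.012] yaw 0.139
cat
[ 0.553 -0.237  0.012] [ 0.532 -0.135  0.012] yaw 0.196
orange base
[0.391 0.074 0.   ] [0.38 0.1  0.  ] yaw 0.409
boardnear
[0.447 0.135 0.012] [ 0.495 -0.311  0.012] yaw 0.107
```

The two candidates for each figure: bare plywood rabbit at scene (331,198), with an orange look-alike at (357,165), and bare plywood cat at (263,195), with a black one at (257,143). The crop confirms the bare plywood long-eared figure is the rabbit and the tailed one to its right (from the robot) is the cat. Next I move the arm in behind the rabbit.

```bash
R='';
python3 -m pendant '[{"dp":[0.39,-0.5,0],"roll":0},{"dp":[0.79,-1,0],"roll":0},{"dp":[0.79,-1,0],"roll":0}]' 1
python3 -m pendant '[{"dp":[0.39,-0.5,0],"roll":0},{"dp":[0.79,-1,0],"roll":0},{"dp":[0.79,-1,0],"roll":0}]'
python3 -m pendant '[{"dp":[0.39,-0.5,0],"roll":0},{"dp":[0.79,-1,0],"roll":0},{"dp":[0.79,-1,0],"roll":0}]'
python3 -m pendant '[{"dp":[0.39,-0.5,0],"roll":0},{"dp":[0.79,-1,0],"roll":0},{"dp":[0.79,-1,0],"roll":0}]'
python3 -m pendant '[{"dp":[0.39,-0.5,0],"roll":0.18},{"dp":[0.79,-1,0],"roll":0.37},{"dp":[0.79,-1,0],"roll":0.37},{"dp":[0.79,-1,0],"roll":0.37},{"dp":[0.79,-1,0],"roll":0.37}]'
python3 - <<'E'
from h import *
from scipy.spatial.transform import Rotation as R
s=bot.sense();M=R.from_rotvec(s["tool_rot"]).as_matrix();print(s["t"],s["position"],M[:,0].round(3),s["opening"],s["contact_force"])
w=bot.snapshot("wrist");k=bot.get_calibration("wrist");C=k["tool_from_camera"]
cv2.imwrite("pics/w.png",cv2.cvtColor(w,cv2.COLOR_RGB2BGR))
Rm=M@C[:3,:3];o=M@C[:3,3]+s["position"]
for l,z in(("rabbit",.012),("ear_left",.187),("ear_right",.187),("cat",.012)):
  for d in bot.pinpoint("wrist",l):
    v=Rm@np.linalg.solve(k["K"],[*d["xy"],1]);print(l,np.round(d["xy"]),round(d["confidence"],2),(o+v*(z-o[2])/v[2]).round(3))
E
```

```text
t: 1.3
position: [0.2915, -0.4706, 0.2309]
tool_rot: [-3.075, -0.639, -0.0]
contact_force: [-0.5, 0.9, 0.3]
opening: 0.515
finger_force: 0.0
t: 1.6
position: [0.3242, -0.3473, 0.2313]
tool_rot: [-3.075, -0.64, -0.001]
contact_force: [-0.3, -0.6, -0.6]
opening: 0.002
finger_force: 0.0
t: 1.9
position: [0.3568, -0.2243, 0.2315]
tool_rot: [3.076, 0.64, 0.002]
contact_force: [-0.1, -0.6, 0.2]
opening: -0.0
finger_force: 0.0
t: 2.2
position: [0.3895, -0.1011, 0.2316]
tool_rot: [-3.075, -0.641, -0.002]
contact_force: [-0.7, 0.7, -1.1]
opening: 0.001
finger_force: 0.0
t: 2.7
position: [0.422, 0.0202, 0.2314]
tool_rot: [3.135, 0.191, -0.0]
contact_force: [-0.4, -1.0, 0.3]
opening: 0.002
finger_force: 0.0
2.7 [0.42201459 0.02021556 0.23137662] [ 0.993  0.121 -0.   ] 0.002047096250249072 [-0.35036089 -0.98805572  0.27362613]
rabbit [276. 229.] 0.72 [0.347 0.065 0.012]
rabbit [326. 103.] 0.56 [0.498 0.024 0.012]
ear_left [304.  96.] 0.82 [0.496 0.038 0.187]
ear_left [237. 296.] 0.8 [0.366 0.069 0.187]
ear_left [325. 100.] 0.56 [0.496 0.027 0.187]
ear_right [364. 101.] 0.62 [0.498 0.005 0.187]
cat [546. 274.] 0.7 [ 0.328 -0.276  0.012]
cat [523.  97.] 0.67 [ 0.53  -0.186  0.012]
```

View pics/w.png

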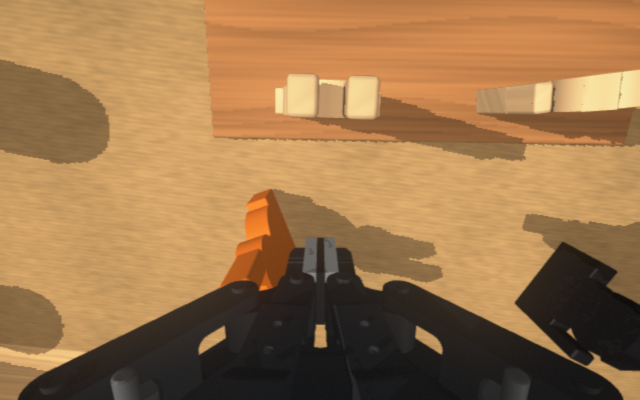

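The wrist view shows the rabbit's ear tops at (303,97) and (363,99), the cat at right (560,97), and the orange look-alike at (260,240), just behind the fingers. The rabbit is at (0.498, 0.024).

```bash

python3 -m pendant '[{"dp":[0.34,0,0],"roll":0},{"dp":[0.34,0,0],"roll":0},{"dp":[0.34,0,0.5],"roll":0},{"dp":[0.34,0,1],"roll":0},{"dp":[0.34,0,1],"roll":0}]'
python3 -m pendant '[{"dp":[0.06,0,0],"roll":0},{"dp":[0.12,0,0],"roll":0},{"dp":[0.18,0,0],"roll":0},{"dp":[0.24,0,0],"roll":0},{"dp":[0.3,0,0],"roll":0},{"dp":[0.36,0,0],"roll":0},{"dp":[0.42,0,0],"roll":0},{"dp":[0.42,0,0],"roll":0}]'
```

```text
t: 3.45
position: [0.4495, 0.0229, 0.1237]
tool_rot: [-3.134, -0.183, 0.025]
contact_force: [-1.8, -0.4, -0.7]
opening: 0.002
finger_force: 0.0
t: 4.25
position: [0.4982, 0.0284, 0.1314]
tool_rot: [-3.136, -0.186, -0.0]
contact_force: [0.6, 0.1, -0.4]
opening: -0.005
finger_force: 0.0
```

```bash

python3 -m pendant '[{"dp":[0.05,0,0],"roll":0},{"dp":[0.1,0,0],"roll":0},{"dp":[0.15,0,0],"roll":0},{"dp":[0.15,0,0],"roll":0},{"dp":[0.15,0,0],"roll":0}]'
python3 - <<'E'
from h import *
a=bot.snapshot("scene");b=bot.snapshot("top")
f=lambda i:cv2.cvtColor(cv2.resize(i,(400,400),interpolation=2),cv2.COLOR_RGB2BGR)
cv2.imwrite("pics/d.png",np.hstack([f(a[110:310,190:390]),f(b[110:290,260:440])]))
E
```

```text
t: 4.75
position: [0.5124, 0.0301, 0.1313]
tool_rot: [-3.136, -0.186, 0.0]
contact_force: [-0.8, 0.5, -0.7]
opening: -0.001
finger_force: 0.0
```

View pics/d.png

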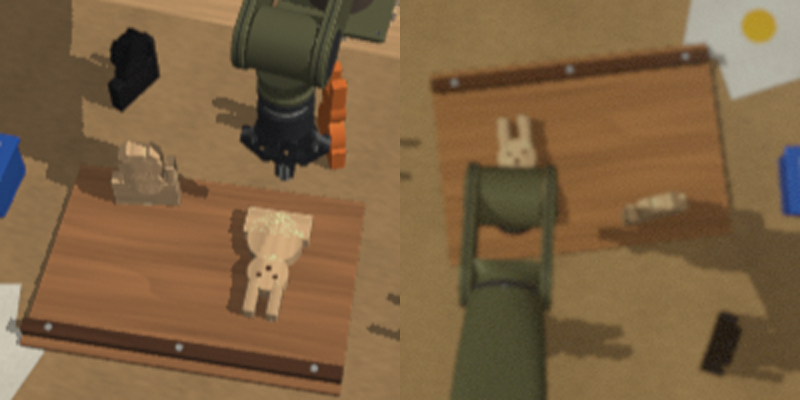

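It fell flat and face up. In the left panel the base edge runs (246,208)–(312,214) and the ear tips are near (250,314) and (271,318). The cat is untouched. Next I measure the base edge and the gap to the stop.

```bash
python3 - <<'E'
from h import *
S=lambda u,v:(190+u/2,110+v/2);T=lambda u,v:(260+(u-400)*.45,110+v*.45)
for n,p in(("base",(246,208)),("base",(312,214)),("tip",(250,311)),("tip",(271,315))):print(n,onz("scene",S(*p),.036).round(3))
for n,p in(("tip",(504,117)),("tip",(525,116))):print(n,onz("top",T(*p),.036).round(3))
for l in("rabbit","ear_left","ear_right","stop","board"):
  for c in("scene","top"):
    print(c,l,[(onz(c,d["xy"],.024).round(3),round(d["confidence"],2)) for d in bot.pinpoint(c,l)[:3]])
E
```

```text
base [ 0.523 -0.027  0.036]
base [0.507 0.072 0.036]
tip [0.688 0.027 0.036]
tip [0.687 0.058 0.036]
tip [0.683 0.051 0.036]
tip [0.685 0.017 0.036]
scene rabbit [(array([0.365, 0.06 , 0.024]), 0.82), (array([0.514, 0.026, 0.024]), 0.76)]
top rabbit []
scene ear_left [(array([0.231, 0.053, 0.024]), 0.96), (array([0.685, 0.056, 0.024]), 0.77)]
top ear_left [(array([0.694, 0.046, 0.024]), 0.76)]
scene ear_right [(array([0.193, 0.028, 0.024]), 0.91), (array([0.682, 0.026, 0.024]), 0.56), (array([ 0.654, -0.064,  0.024]), 0.24)]
top ear_right [(array([0.686, 0.034, 0.024]), 0.5)]
scene stop [(array([ 0.762, -0.05 ,  0.024]), 0.64)]
top stop [(array([ 0.75 , -0.059,  0.024]), 0.7)]
scene board [(array([ 0.648, -0.063,  0.024]), 0.76)]
top board [(array([ 0.626, -0.069,  0.024]), 0.94)]
```

```bash

python3 -m pendant '[{"dp":[-0.34,0.06,0],"roll":0},{"dp":[-0.34,0.06,0],"roll":0},{"dp":[-0.34,0.06,0.3],"roll":0},{"dp":[-0.34,0.06,0.6],"roll":0},{"dp":[-0.34,0.06,0.6],"roll":0}]' 0
python3 - <<'E'
from h import *
a=bot.snapshot("scene");b=bot.snapshot("wrist")
f=lambda i:cv2.cvtColor(cv2.resize(i,(400,400),interpolation=2),cv2.COLOR_RGB2BGR)
cv2.imwrite("pics/e.png",np.hstack([f(a[50:250,220:420]),f(b)]))
E
```

```text
t: 5.85
position: [0.4763, 0.0204, 0.0674]
tool_rot: [-3.135, -0.185, 0.012]
contact_force: [-0.3, -0.7, 0.3]
opening: 0.498
finger_force: 0.0
```

View pics/e.png

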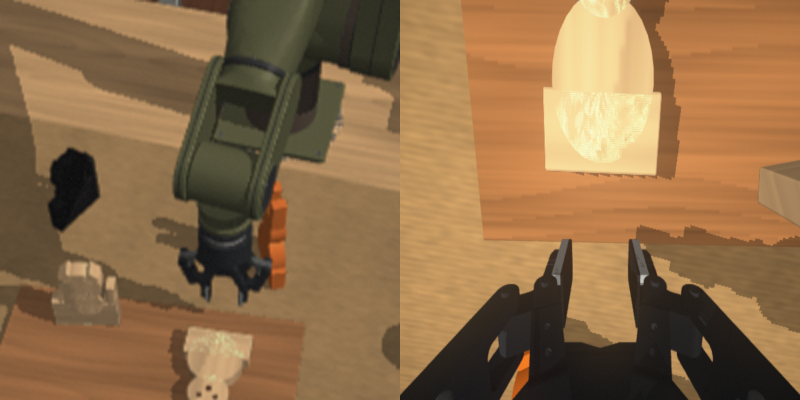

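The fingers (columns 565 and 637) sit centred on and parallel to the base edge (row ~173), and the forearm clears the orange figure. I descend behind the base and push slowly.

```bash

python3 -m pendant '[{"dp":[0,0,0.2],"roll":0},{"dp":[0,0,0.4],"roll":0},{"dp":[0,0,0.53],"roll":0},{"dp":[0,0,0.53],"roll":0},{"dp":[0,0,0.53],"roll":0}]'
python3 -m pendant '[{"dp":[0.08,0,0],"roll":0},{"dp":[0.16,0,0],"roll":0},{"dp":[0.24,0,0],"roll":0},{"dp":[0.31,0,0],"roll":0},{"dp":[0.38,0,0],"roll":0},{"dp":[0.45,0,0],"roll":0},{"dp":[0.52,0,0],"roll":0},{"dp":[0.59,0,0],"roll":0},{"dp":[0.66,0,0],"roll":0},{"dp":[0.66,0,0],"roll":0}]'
```

```text
t: 6.45
position: [0.4803, 0.0201, 0.0194]
tool_rot: [3.136, 0.186, 0.002]
contact_force: [0.2, 0.7, 0.2]
opening: 0.501
finger_force: 0.0
t: 7.45
position: [0.5464, 0.028, 0.0185]
tool_rot: [3.136, 0.186, 0.003]
contact_force: [0.9, -0.0, 0.3]
opening: 0.5
finger_force: 0.0
```

```bash

python3 -m pendant '[{"dp":[0.02,0,0],"roll":0},{"dp":[0.04,0,0],"roll":0},{"dp":[0.06,0,0],"roll":0},{"dp":[0.08,0,0],"roll":0}]' | grep -E "pos|contact"
python3 - <<'E'
from h import *
a=bot.snapshot("scene");b=bot.snapshot("wrist")
f=lambda i:cv2.cvtColor(cv2.resize(i,(400,400),interpolation=2),cv2.COLOR_RGB2BGR)
cv2.imwrite("pics/f.png",np.hstack([f(a[160:300,260:400]),f(b)]))
E
```

```text
position: [0.5527, 0.0289, 0.0182]
contact_force: [-2.4, -0.6, 0.8]
```

View pics/f.png

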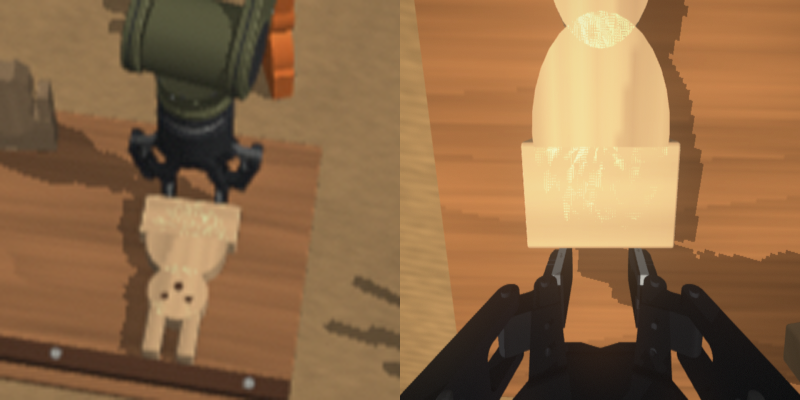

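The ear tips at (150,355) and (187,360) are just short of the strip, and the fingers are in contact with the base. I creep on until the force rises.

```bash
for i in 1; do :; done
python3 -m pendant '[{"dp":[0.02,0,0],"roll":0},{"dp":[0.04,0,0],"roll":0},{"dp":[0.04,0,0],"roll":0}]' | grep -E "pos|contact"
python3 -m pendant '[{"dp":[0.02,0,0],"roll":0},{"dp":[0.03,0,0],"roll":0},{"dp":[0.03,0,0],"roll":0}]' | grep -E "pos|contact"
```

```text
position: [0.5572, 0.0294, 0.0183]
contact_force: [-0.2, 0.0, -0.7]
position: [0.5573, 0.0294, 0.0183]
contact_force: [-11.5, -2.0, 9.5]
```

```bash

python3 -m pendant '[{"dp":[0.01,0,0],"roll":0},{"dp":[0.01,0,0],"roll":0},{"dp":[-0.04,0,0],"roll":0},{"dp":[-0.2,0,0],"roll":0},{"dp":[-0.4,0,0],"roll":0},{"dp":[-0.5,0,0],"roll":0},{"dp":[-0.5,0,0],"roll":0}]' | grep -E "pos|contact"
python3 -m pendant '[{"dp":[0,0,-0.5],"roll":0},{"dp":[0,0,-1],"roll":0},{"dp":[0,0,-1],"roll":0}]' | grep -E "pos|contact"
python3 -m pendant '[{"dp":[0.5,0,-0.3],"roll":0},{"dp":[1,0,-0.3],"roll":0},{"dp":[1,0,-0.3],"roll":0},{"dp":[1,0,-0.3],"roll":0},{"dp":[1,0,-0.3],"roll":0}]' | grep -E "pos|contact"
python3 - <<'E'
from h import *
a=bot.snapshot("wrist");b=bot.snapshot("scene")
f=lambda i:cv2.cvtColor(cv2.resize(i,(400,400),interpolation=2),cv2.COLOR_RGB2BGR)
cv2.imwrite("pics/g.png",np.hstack([f(a[:320,160:480]),f(b[160:300,250:390])]))
E
```

```text
position: [0.5094, 0.0238, 0.0182]
contact_force: [0.1, 0.6, -0.1]
position: [0.5168, 0.0235, 0.1273]
contact_force: [0.4, 0.5, 0.8]
position: [0.6089, 0.0356, 0.1475]
contact_force: [-0.6, 0.1, -0.2]
```

View pics/g.png

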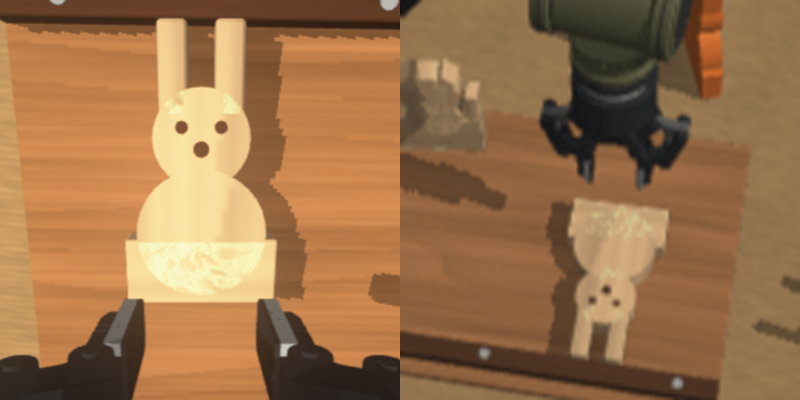

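Both ear tips, at (171,18) and (230,19), butt against the strip. The rabbit lies flat and face up, the cat stands and the gripper is clear, so I hand in.

```bash
python3 -c "
from rig import bot
print(bot.sense()['t'],bot.sign_off())"
```

```text
the job is handed in; nothing more can be done
10.15 None
```

I pushed the rabbit over onto its back and slid it until both ear tips butted against the stop strip, and handed the job in at 10.15 s; nothing else was touched, though sign-off returned no verdict.

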